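# Pull the parts box within reach with the hook

### The arm

A 7-joint arm with a two-finger parallel gripper is mounted at the origin on a cart in front of the work surface, level with it; the furniture and walls round the work are solid. World frame = base frame: x ahead of the robot, y to its left, z up, the work surface at z = 0. Lengths are in m, angles in rad, forces in N, time in s.
With the tool pointing down it reaches from about 0.425 to 0.95 m from the base axis. Payload 16.7 kg.
Tool frame: the origin (TCP) lies on the centre line of the jaws, within the pads' length; the fingertips stand 22 mm ahead of it and the grasp point (between the pads) lies 3 mm ahead of it; y points along the fingers, z is the direction in which the jaws open and shut, and the axes are right-handed (so a half turn about y gives the same grasp; the last joint's range is limited). The gripper opens to 94 mm and grips with 3 to 60 N. Pads are 16 mm wide; open, the fingers measure 119 mm over their backs; the gripper's body (75 mm by 177 mm) begins 78 mm behind the grasp point.
Start: joints at [1.115, 0.426, 0.074, 1.606, -0.034, 1.111, -0.067], TCP at [0.203, -0.644, 0.227] pointing down, gripper open.
Joint ranges: [-2.85, 2.85], [-0.5, 2.14], [-1.23, 1.37], [0.21, 2.46], [-1.02, 4.16], [0.16, 2.05], [-2.73, 2.73]. Speed limits (rad/s): [1.89, 1.89, 2.39, 2.39, 3.01, 3.01, 3.01].

### API

Orientations are given as a unit quaternion [w, x, y, z].
In Python, from cell import * gives the robot as it stands. The module is installed in compiled form; this text tells all that it offers.
- The arm moves only by the tool drive_tool, never from a script. Its argument "moves" is text: rows parted by semicolons, each of 7 numbers parted by spaces: the opening in per cent of the stroke, from 0 (shut) to 100 (fully open), then the shift along the tool's x, y, z in units of 40 mm (1.0 is 40 mm), then the turn, a rotation vector about the tool's x, y, z in units of 10 degrees (1.0 is 10 degrees). A call has exactly 5 rows; each row is the pose to reach, as a shift and turn from the pose commanded when the call began, along the tool's axes at that moment; what a row does not reach only later rows make up. A row lasts 1/8 s, in which the tool goes at most 62.5 mm and 10.7 degrees, less where a joint would pass 70% of its speed; a pose out of reach is approached as far as the arm can. A call with a gripper value outside its range is refused whole. The fingers move at their own pace and stop on an object; the grip force is fixed at half the most. Time passes only in rows, so rows that repeat a pose let the fingers close, or fill a call up. It gives the time, the measured TCP pose, the force and the opening at its end, in the units of the state.
- sense(): the state, without advancing time (a new reading comes with each control period).
- read_camera(name): name is "side" or "top"; returns the picture (400x640x3 uint8, red, green, blue); there is no depth.
- get_calibration(name): a dict with "K" (3x3 intrinsics, pixels), "rvec" (rotation vector, rad) and "tvec" (3), from world to camera coordinates, as OpenCV has them. Camera axes: x right, y down, z forward; pixel columns grow to the right and rows downward; lengths in m; the calibration is good to about 2 mm. A picture is of the moment at which its call begins. get_calibration takes no time and is no camera call.
- close_job(): hands the job in, once; it reports no verdict.
Trained networks look in the newest picture that a camera, given by its name, has taken for a name from the list of things; names that differ only in an ending like _2 or _b are one class to them, and where a whole thing is asked for, a point or a joint stands for the part that bears it (a point fixed in the world has none). Each returns a list of dicts, best first, with "conf" (0 to 1); they miss things now and then, are a little off and sometimes report something else, mostly with a low value. They report only what shows in the picture. A call takes as long as a camera call. They do not tell look-alikes from the thing itself.
- cut_out(camera, query): "pixels" (400x640 bool, what is visible of it) and "pixel" ([row, column] in pixels, amid what is visible of it).
The state is a dict: "clock": time; "joints": joint angles; "qd": joint speeds; "joint_efforts": joint torques, N m; "ee_pos": TCP position; "orientation": TCP orientation; "wrist_force": force on the tool from outside, world axes, zero at the start; "wrist_torque": the same for the moment, N m; "width": opening from 0.0 (shut) to 1.0 (fully open).
Only numpy, scipy, OpenCV 4.12 (cv2) and the standard library are available. Lean on these libraries where they do the work, as an engineer would, in place of code of your own. Each camera call takes 0.05 s, during which the arm holds its last target. There are 200 camera calls.

### The job

Pick up the pull hook by its wooden handle, lower its turned-down end into the empty grey plastic box that stands on the table just behind the dark-edged mat, and drag that box toward you until it stands over the middle of the mat. Do not touch the box with the gripper or arm, and do not tip it over. Then lift the hook out and stand it back on its handle on the table, clear of the box.

Things in the scene. Friction and masses are not known exactly. Their poses are not given: they have to be found in the camera images.
- hook: Pull hook, 0.3 kg: wooden handle 100 (x) x 30 (y) x 42 mm high, standing on the table. From its +x end an 8 mm steel rod rises between x = 58 and 91 mm to 86 mm height (centre), runs level along x and turns straight down at x = 130 mm, ending 2 mm above the underside's level. Origin: centre of the handle's underside; z up. Grip it across the 30 mm width at the middle; it balances near there.
- hook_tip (a point): The lowest point of the hook's turned-down 8 mm end, at x 130, y 0, z 2 mm in the frame of hook.
- parts_box: Empty open-topped pale grey plastic box with ribbed walls, about 0.25 kg, slides easily: 92 (x) x 127 (y) mm over the rim, 57 mm high. Origin: centre of its underside, z up. Inner wall faces at x = -41 and +41, y = -58 and +58 mm; walls and floor 2 mm thick. Its -x wall faces the robot.
- mat: Flat grey mat with a dark border, 160 (x) x 180 (y) mm, 1 mm thick, fixed flat on the table in front of the box; it makes no step, things slide over it as over the table. Origin: its centre, z up.
Not all that is in view belongs to the job. There is more than one size of the hook; the job needs the larger.

How it is judged:
By the outcome, as a careful person would: the job done as asked, in the order asked, and still so for the second after the job is handed in, with the robot touching nothing.
It also fails if it takes over 58 s, if anything falls off the work surface, if the arm or the gripper's body presses on something with over 40 N, if the wrist force passes 120 N, or if a joint passes its speed limit or range.

## Working session

There is one attempt and no reset: what is moved stays moved. The work goes in short steps, Python scripts to look and compute and a tool call to move; the robot and the scene stay as the last step left them, time stands still between calls to the robot, and variables do not carry over. Pictures are saved under pics/ and viewed, about 8 in all and at most 12, crops included, and the job is handed in when it is done.

Besides the shell and the picture viewer there is one more tool, called by a JSON object that holds its "method" and its "body", one argument or row to a line. drive_tool: Moves the arm, as the interface text tells. Its arguments: {"type":"object","properties":{"moves":{"type":"string"}},"required":["moves"]}

```bash
mkdir -p pics
cat > h.py <<'E'
from cell import *
import numpy as np, cv2
from scipy.spatial.transform import Rotation as R
def cal(n):
    c=get_calibration(n); return np.array(c["K"],float),cv2.Rodrigues(np.array(c["rvec"],float))[0],np.array(c["tvec"],float).reshape(3)
def ray(n,rc,z):
    K,Rm,t=cal(n); d=Rm.T@np.linalg.inv(K)@np.array([rc[1],rc[0],1.]); o=-Rm.T@t
    return o+d*(z-o[2])/d[2]
def proj(n,P):
    K,Rm,t=cal(n); p=(np.atleast_2d(P)@Rm.T+t)@K.T; return p[:,:2]/p[:,2:]
def rot(): 
    q=sense()["orientation"]; return R.from_quat([q[1],q[2],q[3],q[0]]).as_matrix()
def save(n,f): cv2.imwrite("pics/"+f,cv2.cvtColor(read_camera(n),cv2.COLOR_RGB2BGR))
E
python3 - <<'E'
from h import *
a=read_camera("side");b=read_camera("top")
cv2.imwrite("pics/a.png",cv2.cvtColor(a,cv2.COLOR_RGB2BGR))
cv2.imwrite("pics/b.png",cv2.cvtColor(b,cv2.COLOR_RGB2BGR))
for n in("side","top"):
    K,Rm,t=cal(n);print(n,-Rm.T@t,Rm[2],K[0,0])
    for q in("hook","hook_tip","parts_box","mat"):
        for d in cut_out(n,q)[:4]:
            ys,xs=np.nonzero(d["pixels"]);r=cv2.minAreaRect(np.c_[xs,ys].astype(np.float32))
            print(n,q,round(d["conf"],2),d["pixel"],len(ys),ray(n,d["pixel"],0).round(3),[ray(n,p[::-1],0).round(3)[:2].tolist() for p in cv2.boxPoints(r)])
s=sense();print(s);print(rot().round(3))
E
```

```text
side [ 0.65070017 -0.82328426  0.85402656] [-0.05552019  0.73045043 -0.68070528] 442.95817859214355
side hook 0.86 [146.5, 291.5] 278 [ 0.501  0.341 -0.   ] [[0.389, 0.342], [0.388, 0.422], [0.539, 0.37], [0.534, 0.294]]
side hook 0.78 [267.3, 263.9] 1074 [ 0.483 -0.156  0.   ] [[0.403, -0.143], [0.589, -0.053], [0.613, -0.132], [0.435, -0.214]]
side hook_tip 0.52 [147.2, 289.2] 243 [0.494 0.337 0.   ] [[0.447, 0.369], [0.529, 0.373], [0.534, 0.319], [0.454, 0.314]]
side parts_box 0.91 [205.7, 363.9] 1563 [ 0.73   0.076 -0.   ] [[0.694, 0.17], [0.797, 0.176], [0.786, -0.014], [0.694, -0.019]]
side parts_box 0.67 [267.4, 260.5] 903 [ 0.475 -0.157  0.   ] [[0.407, -0.154], [0.585, -0.051], [0.611, -0.123], [0.439, -0.217]]
top [0.49326549 0.03683268 1.22953451] [ 0.07663242  0.00612963 -0.99704057] 452.65437519924797
top hook 0.78 [236.4, 212.0] 280 [0.497 0.328 0.   ] [[0.538, 0.344], [0.54, 0.317], [0.404, 0.307], [0.403, 0.334]]
top hook 0.65 [234.8, 398.2] 620 [ 0.489 -0.176  0.   ] [[0.6, -0.126], [0.61, -0.162], [0.429, -0.212], [0.419, -0.176]]
top hook_tip 0.9 [236.4, 398.2] 60
[... 510 characters left out ...]
0.07390306,  1.60601075, -0.03407722,
        1.11078762, -0.06710854]), 'qd': array([ 0.00143232, -0.00060941, -0.00095057, -0.00054341, -0.00013636,
       -0.00162375,  0.00091249]), 'joint_efforts': array([-1.80263261e-03, -9.34837103e+01,  3.65959145e+00, -4.54261315e+01,
       -4.92193701e-02,  1.36538417e-02,  7.30062334e-05]), 'ee_pos': array([ 0.20315025, -0.6436647 ,  0.22746261]), 'orientation': array([ 0.10766188, -0.10766192,  0.69887935, -0.69884582]), 'wrist_force': array([ 1.02761225, -0.42053154, -0.29580668]), 'wrist_torque': array([-0.05877128, -0.0112597 ,  0.05244532]), 'width': 1.0021946873909273}
[[-0.954 -0.     0.301]
 [-0.301  0.    -0.954]
 [-0.    -1.    -0.   ]]
```

View pics/a.png

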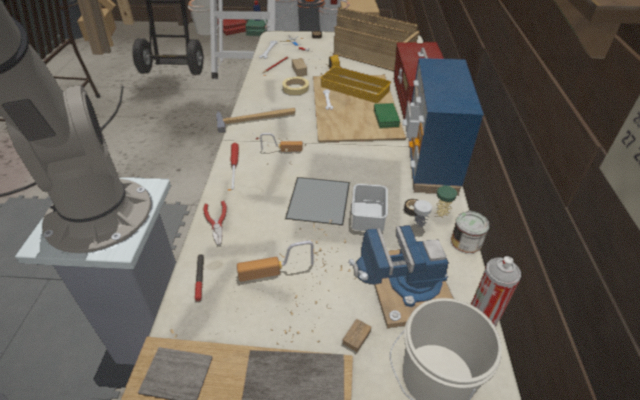

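View pics/b.png

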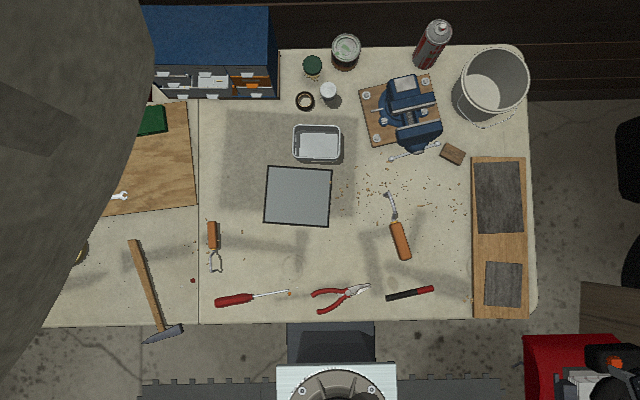

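The pictures show the large hook at top-view (row 240, col 400) and side-view (267, 262), and the small look-alike at top (236, 212). The box is at top (142, 315) and the mat at top (197, 298). Next I'll refine the poses.

```bash
cat >> h.py <<'E'
from scipy.optimize import least_squares
def boxpose(n="top",dbg=False):
    """fit silhouette hull of box in one or both cams"""
    obs={}
    for c in ("top","side"):
        read_camera(c)
        ds=[d for d in cut_out(c,"parts_box") if d["conf"]>.5 and ray(c,d["pixel"],.03)[1]>-.07]
        if ds:
            m=ds[0]["pixels"].astype(np.uint8)
            m=cv2.morphologyEx(m,cv2.MORPH_CLOSE,np.ones((9,9)))
            obs[c]=m
    C=np.array([[sx*a,sy*b,z] for z,a,b in((.057,.046,.0635),(0.,.043,.060)) for sx in(-1,1) for sy in(-1,1)])
    def iou(p,c):
        m=obs[c];Rz=R.from_euler("z",p[2]).as_matrix()
        h=cv2.convexHull(proj(c,C@Rz.T+[p[0],p[1],0]).astype(np.float32))[:,0]
        s=np.zeros((1600,2560),np.uint8);cv2.fillPoly(s,[np.round(h*4).astype(int)],255)
        s=cv2.resize(s,(640,400),interpolation=cv2.INTER_AREA)/255.
        return 1-np.minimum(s,m).sum()/np.maximum(s,m).sum()
    from scipy.optimize import minimize
    out={}
    for k in [("top",),("side",),("top","side")]:
        if not all(c in obs for c in k): continue
        ys,xs=np.nonzero(obs[k[0]]);x0=ray(k[0],[ys.mean(),xs.mean()],.03)
        r=minimize(lambda p:sum(iou(p,c) for c in k),[x0[0],x0[1],-.05],method="Nelder-Mead",options=dict(initial_simplex=np.array([x0[0],x0[1],-.05])+np.array([[0,0,0],[.02,0,0],[0,.02,0],[0,0,.1]])))
        out[k]=(r.x.round(4),round(r.fun,3))
    return out
E
python3 - <<'E'
from h import *
print(boxpose())
for c,roi in(("top",(210,270,380,420)),("side",(245,290,225,290))):
    im=read_camera(c);hsv=cv2.cvtColor(im,cv2.COLOR_RGB2HSV)
    m=((hsv[...,0]<20)&(hsv[...,1]>150)&(hsv[...,2]>70)).astype(np.uint8)
    k=np.zeros_like(m);k[roi[0]:roi[1],roi[2]:roi[3]]=1;m*=k
    ys,xs=np.nonzero(m);r=cv2.minAreaRect(np.c_[xs,ys].astype(np.float32))
    P=np.array([ray(c,p[::-1],.042)[:2] for p in cv2.boxPoints(r)])
    print(c,len(ys),P.round(3).tolist(),P.mean(0).round(4), ray(c,[ys.mean(),xs.mean()],.035).round(4))
    for d in cut_out(c,"hook"): 
        if c=="top" and d["pixel"][1]>380:
            ys,xs=np.nonzero(d["pixels"]);i=ys.argmin();print("far end",ray(c,[ys[i],xs[i]],.086).round(4))
im=read_camera("top")[170:280,360:440];cv2.imwrite("pics/c.png",cv2.resize(cv2.cvtColor(im,cv2.COLOR_RGB2BGR),None,fx=5,fy=5,interpolation=cv2.INTER_CUBIC))
E
```

```text
{('top',): (array([ 0.7378,  0.0391, -0.0658]), np.float64(0.049)), ('side',): (array([ 0.7389,  0.0388, -0.0551]), np.float64(0.073)), ('top', 'side'): (array([ 0.7386,  0.0392, -0.0658]), np.float64(0.131))}
top 375 [[0.521, -0.146], [0.53, -0.173], [0.431, -0.202], [0.423, -0.175]] [ 0.4764 -0.1739] [ 0.4736 -0.1766  0.035 ]
far end [ 0.5957 -0.1345  0.086 ]
side 0 [[-1.172, 1.506], [-1.172, 1.506], [-1.172, 1.506], [-1.172, 1.506]] [-1.1716  1.5065] [nan nan nan]<stdin>:9: RuntimeWarning: Mean of empty slice.
  ret = ret.dtype.type(ret / rcount)
```

View pics/c.png

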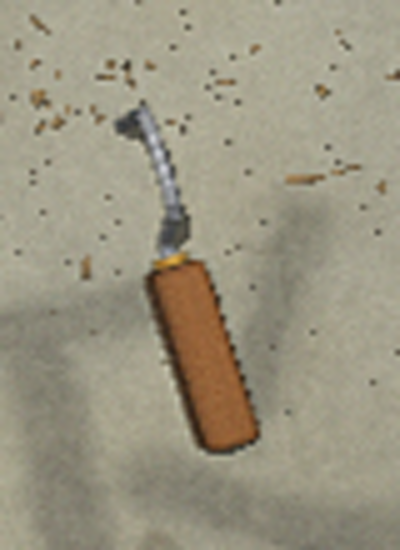

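```bash
cat >> h.py <<'E'
def go(pos,yaw=None):
    """print shift (40mm) & turn about tool y (10deg) to TCP pos, hook yaw in deg"""
    M=rot();s=sense();d=M.T@(np.array(pos)-s["ee_pos"])/.04
    cur=np.degrees(np.arctan2(-M[1,0],-M[0,0]))
    t=0 if yaw is None else -(yaw-cur)/10
    print("t",round(s["clock"],2),"pos",s["ee_pos"].round(4),"yaw",cur.round(2),"F",s["wrist_force"].round(1),"w",round(s["width"],3),"shift",d.round(3),"turn y",round(t,3))
E
python3 -c "
from h import *
go([.4764,-.174,.20],16.4);go([.4764,-.174,.029],16.4)"
```

```text
t 0.95 pos [ 0.2032 -0.6436  0.2275] yaw 17.52 F [-0.1 -0.8 -0.1] w 1.002 shift [-10.047   0.687  -9.14 ] turn y 0.112
t 0.95 pos [ 0.2032 -0.6436  0.2275] yaw 17.52 F [-0.1 -0.8 -0.1] w 1.002 shift [-10.047   4.962  -9.14 ] turn y 0.112
```

{"method": "drive_tool", "body": {
  "moves": "100 -10.05 0.7 -9.14 0 0.11 0; 100 -10.05 0.7 -9.14 0 0.11 0; 100 -10.05 0.7 -9.14 0 0.11 0; 100 -10.05 0.7 -9.14 0 0.11 0; 100 -10.05 0.7 -9.14 0 0.11 0"
}}

```text
clock: 1.58
ee_pos: [0.361, -0.3722, 0.2116]
orientation: [-0.101, 0.101, -0.7, 0.7]
wrist_force: [0.8, -1.1, -0.3]
width: 0.998
```

{"method": "drive_tool", "body": {
  "moves": "100 0 0 0 0 0 0; 100 0 0 0 0 0 0; 100 0 0 0 0 0 0; 100 0 0 0 0 0 0; 100 0 0 0 0 0 0"
}}

```text
clock: 2.2
ee_pos: [0.3598, -0.3744, 0.2113]
orientation: [0.101, -0.101, 0.7, -0.7]
wrist_force: [0.2, 0.1, -0.5]
width: 1.0
```

```bash
python3 -c "
from h import *
go([.4764,-.174,.20],16.4);go([.4764,-.174,.06],16.4)"
```

```text
t 2.2 pos [ 0.3598 -0.3744  0.2113] yaw 16.36 F [ 0.2  0.1 -0.5] w 1.0 shift [-4.208  0.283 -3.986] turn y -0.004
t 2.2 pos [ 0.3598 -0.3744  0.2113] yaw 16.36 F [ 0.2  0.1 -0.5] w 1.0 shift [-4.209  3.783 -3.985] turn y -0.004
```

{"method": "drive_tool", "body": {
  "moves": "100 -4.21 1 -3.98 0 0 0; 100 -4.21 1.5 -3.98 0 0 0; 100 -4.21 2 -3.98 0 0 0; 100 -4.21 2.5 -3.98 0 0 0; 100 -4.21 2.5 -3.98 0 0 0"
}}

```text
clock: 2.82
ee_pos: [0.4768, -0.1703, 0.1092]
orientation: [0.102, -0.103, 0.701, -0.699]
wrist_force: [0.0, -0.5, 0.3]
width: 0.999
```

```bash
python3 -c "
from h import *
go([.4764,-.174,.029],16.4)
for n,r in(('side',(150,350,140,400)),):
  im=read_camera(n)[r[0]:r[1],r[2]:r[3]];cv2.imwrite('pics/d.png',cv2.resize(cv2.cvtColor(im,cv2.COLOR_RGB2BGR),None,fx=3,fy=3))
"
```

```text
t 2.83 pos [ 0.4768 -0.1703  0.1092] yaw 16.68 F [ 0.  -0.5  0.3] w 0.999 shift [0.03  2.004 0.091] turn y 0.028
```

View pics/d.png

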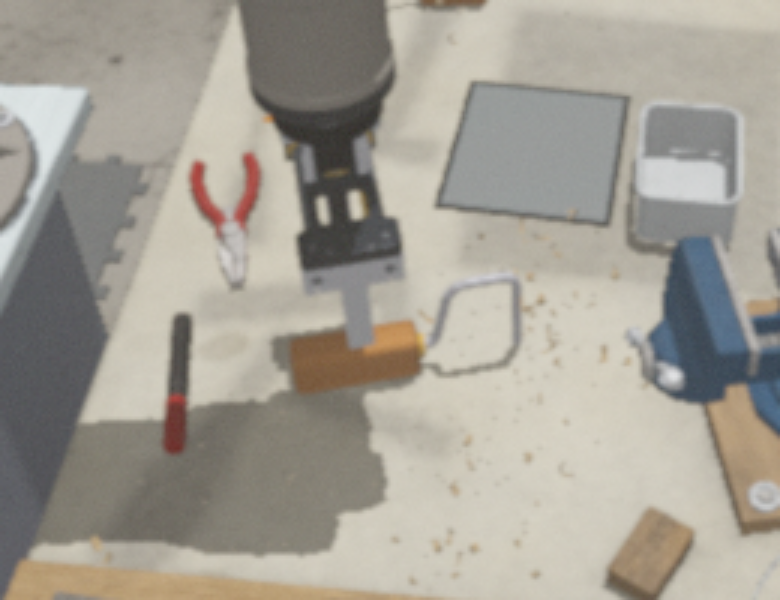

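The jaws hang straddling the handle at crop (355, 340); the box is at (690, 175) and the mat at (535, 150). I'll descend now.

{"method": "drive_tool", "body": {
  "moves": "100 0 0 0 0 0 0; 100 0 0.8 0 0 0 0; 100 0 1.5 0 0 0 0; 100 0 2.05 0 0 0 0; 100 0 2.05 0 0 0 0"
}}

```text
clock: 3.5
ee_pos: [0.4758, -0.175, 0.0292]
orientation: [0.1, -0.101, 0.7, -0.7]
wrist_force: [0.5, 0.2, -0.1]
width: 1.005
```

{"method": "drive_tool", "body": {
  "moves": "0 0 0 0 0 0 0; 0 0 0 0 0 0 0; 0 0 0 0 0 0 0; 0 0 0 0 0 0 0; 0 0 0 0 0 0 0"
}}

```text
clock: 4.12
ee_pos: [0.4767, -0.1736, 0.0295]
orientation: [0.101, -0.101, 0.7, -0.7]
wrist_force: [-0.4, -0.2, -0.1]
width: 0.501
```

```bash
python3 -c "
from h import *
go([.4764,-.174,.029],16.4)
"
```

```text
t 4.12 pos [ 0.4767 -0.1736  0.0295] yaw 16.42 F [-0.4 -0.2 -0.1] w 0.501 shift [0.011 0.012 0.008] turn y 0.002
```

{"method": "drive_tool", "body": {
  "moves": "0 0 0 0 0 0 0; 0 0 0 0 0 0 0; 0 0 0 0 0 0 0; 0 0 0 0 0 0 0; 0 0 0 0 0 0 0"
}}

```text
clock: 4.75
ee_pos: [0.4767, -0.1736, 0.0294]
orientation: [0.101, -0.101, 0.7, -0.7]
wrist_force: [0.8, -1.3, -0.3]
width: 0.319
```

{"method": "drive_tool", "body": {
  "moves": "0 0 -0.4 0 0 0 0; 0 0 -0.9 0 0 0 0; 0 0 -1.6 0 0 0 0; 0 0 -2.3 0 0 0 0; 0 0 -2.8 0 0 0 0"
}}

```text
clock: 5.38
ee_pos: [0.4767, -0.1734, 0.1435]
orientation: [-0.101, 0.101, -0.7, 0.7]
wrist_force: [0.0, 0.3, -3.7]
width: 0.318
```

Run:
```python
from h import *
# desired tip xy for a given box local
def tcp(tip,yaw,z): y=np.radians(yaw); return [tip[0]-.13*np.cos(y),tip[1]-.13*np.sin(y),z]
go(tcp((.739,.05),-3.7,.145),-3.7)
s=sense();M=rot();tip=s["ee_pos"]-.13*M[:,0]+.027*M[:,1]
print(tip,proj("top",tip),proj("side",tip))
a=cv2.resize(read_camera("side")[180:300,200:360],None,fx=4,fy=4,interpolation=cv2.INTER_CUBIC)
b=cv2.resize(read_camera("top")[150:270,350:470],None,fx=4,fy=4,interpolation=cv2.INTER_CUBIC)[:, :160]
cv2.imwrite('pics/e.png',cv2.cvtColor(np.hstack([a,b]),cv2.COLOR_RGB2BGR))
```

```text
t 5.38 pos [ 0.4767 -0.1734  0.1435] yaw 16.43 F [ 0.   0.3 -3.7] w 0.318 shift [-4.818 -0.034 -4.622] turn y 2.013
[ 0.60142892 -0.13667031  0.11666281] [[388.62847529 189.503541  ]] [[312.63217758 230.82493818]]
```

View pics/e.png

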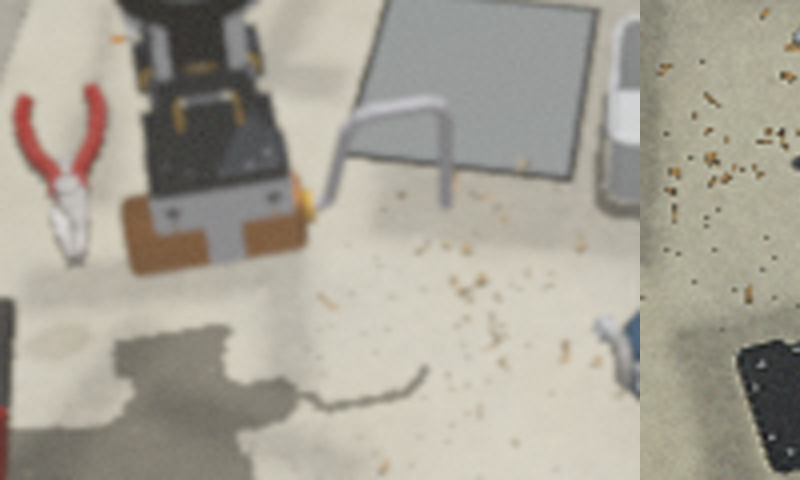

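The hook is held level; its tip shows at side pixel (311.5, 231.5) against a predicted (312.6, 230.8). Next I'll move it above the box.

{"method": "drive_tool", "body": {
  "moves": "0 -0.9 0 -0.9 0 0.4 0; 0 -1.8 0 -1.8 0 0.8 0; 0 -2.7 0 -2.7 0 1.2 0; 0 -3.6 0 -3.6 0 1.6 0; 0 -4.4 0 -4.3 0 2 0"
}}

```text
clock: 6.1
ee_pos: [0.5969, 0.0433, 0.1408]
orientation: [-0.023, 0.022, 0.707, -0.707]
wrist_force: [0.7, -0.2, -2.9]
width: 0.315
```

```bash
cat >> h.py <<'E'
def tcp(tip,yaw,z): y=np.radians(yaw); return [tip[0]-.13*np.cos(y),tip[1]-.13*np.sin(y),z]
def tipnow():
    s=sense();M=rot();return s["ee_pos"]-.13*M[:,0]+.027*M[:,1]
E
python3 - <<'E'
from h import *
go(tcp((.739,.055),-3.7,.145),-3.7);print(tipnow())
E
```

```text
t 6.1 pos [0.5969 0.0433 0.1408] yaw -3.65 F [ 0.7 -0.2 -2.9] w 0.315 shift [-0.276 -0.106 -0.521] turn y 0.005
[0.72664887 0.03502284 0.11360858]
```

{"method": "drive_tool", "body": {
  "moves": "0 -0.28 0 -0.45 0 0 0; 0 -0.28 0 -0.45 0 0 0; 0 -0.28 0 -0.45 0 0 0; 0 -0.28 0 -0.45 0 0 0; 0 -0.28 0 -0.45 0 0 0"
}}

```text
clock: 6.72
ee_pos: [0.609, 0.0575, 0.1416]
orientation: [0.022, -0.022, -0.707, 0.707]
wrist_force: [0.7, -0.4, -2.9]
width: 0.319
```

Run:
```python
from h import *
go(tcp((.739,.055),-3.7,.041),-3.7);t=tipnow();print(t,proj("side",t),proj("top",t))
a=cv2.resize(read_camera("side")[140:260,300:420],None,fx=4,fy=4,interpolation=cv2.INTER_CUBIC)
cv2.imwrite('pics/f.png',cv2.cvtColor(a,cv2.COLOR_RGB2BGR))
```

```text
t 6.72 pos [0.609  0.0575 0.1416] yaw -3.63 F [ 0.7 -0.4 -2.9] w 0.319 shift [ 0.003  2.514 -0.148] turn y 0.007
[0.73876574 0.04926004 0.11456921] [[370.77053397 180.64899783]] [[312.04486671 136.66722317]]
```

View pics/f.png

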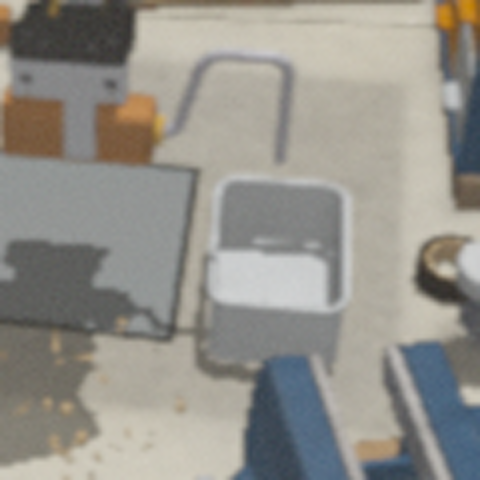

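The tip shows at side pixel (370, 180), matching the prediction, and it is directly above the box interior (projects to local ≈ (0, +10) mm). I'll lower it, then push along +y.

{"method": "drive_tool", "body": {
  "moves": "0 0 0.6 0 0 0 0; 0 0 1.2 0 0 0 0; 0 0 1.8 0 0 0 0; 0 0 2.3 0 0 0 0; 0 0 2.5 0 0 0 0"
}}

```text
clock: 7.4
ee_pos: [0.6088, 0.0582, 0.0404]
orientation: [0.023, -0.022, -0.707, 0.707]
wrist_force: [-0.7, -0.2, -3.7]
width: 0.316
```

Run:
```python
from h import *
# box now (.7386,.0392); push so box y=.086 -> tip y = .086+.054
go(tcp((.742,.1395),-3.7,.041),-3.7);print(tipnow())
a=cv2.resize(read_camera("side")[140:260,300:420],None,fx=4,fy=4,interpolation=cv2.INTER_CUBIC)
b=cv2.resize(read_camera("top")[100:220,250:370],None,fx=4,fy=4,interpolation=cv2.INTER_CUBIC)[:,:320]
cv2.imwrite('pics/g.png',cv2.cvtColor(np.hstack([a,b]),cv2.COLOR_RGB2BGR))
```

```text
t 7.4 pos [0.6088 0.0582 0.0404] yaw -3.58 F [-0.7 -0.2 -3.7] w 0.316 shift [ 0.052 -0.017 -2.243] turn y 0.012
[0.73846617 0.05008101 0.01319581]
```

View pics/g.png

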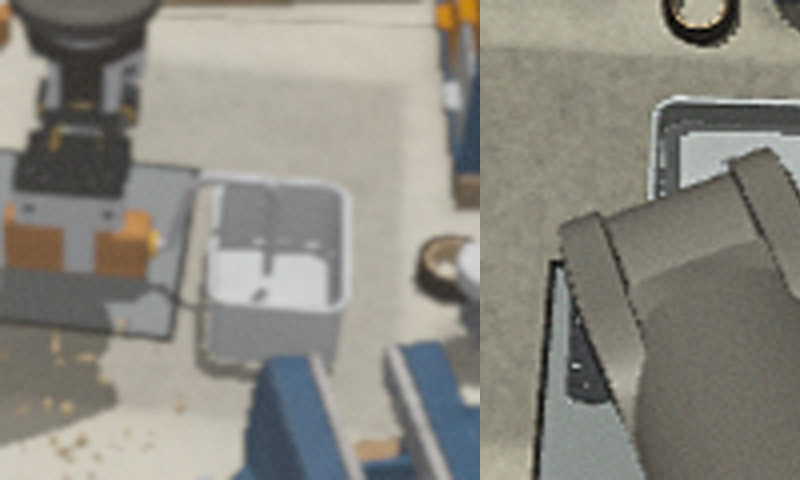

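The tip is inside the box at side crop (265, 270), clear of all walls. Pushing along +y slowly.

{"method": "drive_tool", "body": {
  "moves": "0 -0.02 0 -0.35 0 0 0; 0 -0.02 0 -0.65 0 0 0; 0 0 0 -0.9 0 0 0; 0 0.02 0 -1.1 0 0 0; 0 0.04 0 -1.3 0 0 0"
}}

```text
clock: 8.12
ee_pos: [0.6109, 0.1106, 0.0415]
orientation: [0.022, -0.022, -0.707, 0.707]
wrist_force: [-0.3, -2.4, -1.7]
width: 0.317
```

{"method": "drive_tool", "body": {
  "moves": "0 0 0 -0.2 0 0 0; 0 0 0 -0.4 0 0 0; 0 0 0 -0.6 0 0 0; 0 0 0 -0.8 0 0 0; 0 0 0 -0.94 0 0 0"
}}

```text
clock: 8.75
ee_pos: [0.6132, 0.1486, 0.0414]
orientation: [-0.022, 0.022, 0.707, -0.707]
wrist_force: [0.1, -2.1, -1.2]
width: 0.318
```

Run:
```python
from h import *
go(tcp((.742,.1395),-3.7,.041),-3.7);t=tipnow();print(t,proj("side",t));print(boxpose())
a=cv2.resize(read_camera("side")[130:250,290:420],None,fx=4,fy=4,interpolation=cv2.INTER_CUBIC)
cv2.imwrite('pics/h.png',cv2.cvtColor(a,cv2.COLOR_RGB2BGR))
```

```text
t 8.75 pos [0.6132 0.1486 0.0414] yaw -3.56 F [ 0.1 -2.1 -1.2] w 0.318 shift [0.021 0.01  0.019] turn y 0.014
[0.74291048 0.14050098 0.01436632] [[368.33492733 186.65604631]]
{('top',): (array([ 0.735 ,  0.086 , -0.1835]), np.float64(0.146))}
```

View pics/h.png

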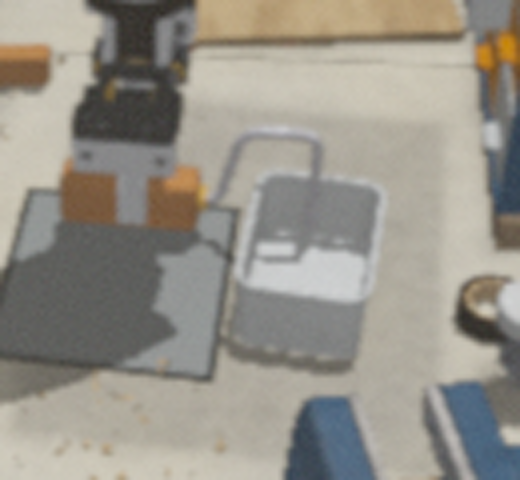

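The box followed +y and turned a bit clockwise. Next I'll bring the tip to the front wall, slightly left of centre, and pull.

{"method": "drive_tool", "body": {
  "moves": "0 0.15 0 0.3 0 0 0; 0 0.3 0 0.6 0 0 0; 0 0.45 0 0.85 0 0 0; 0 0.58 0 1.08 0 0 0; 0 0.58 0 1.08 0 0 0"
}}

```text
clock: 9.62
ee_pos: [0.587, 0.1052, 0.0416]
orientation: [0.023, -0.022, -0.707, 0.707]
wrist_force: [0.4, -0.2, -2.3]
width: 0.32
```

{"method": "drive_tool", "body": {
  "moves": "0 0.25 0 0 0 0 0; 0 0.5 0 0 0 0 0; 0 0.75 0 0.01 0 0 0; 0 1 0 0.02 0 0 0; 0 1.2 0 0.03 0 0 0"
}}

```text
clock: 10.25
ee_pos: [0.5386, 0.1082, 0.0415]
orientation: [-0.022, 0.022, 0.707, -0.707]
wrist_force: [0.5, 0.2, -3.7]
width: 0.32
```

{"method": "drive_tool", "body": {
  "moves": "0 0.25 0 0 0 0 0; 0 0.5 0 0 0 0 0; 0 0.75 0 0 0 0 0; 0 1 0 0 0 0 0; 0 1.2 0 0.02 0 0 0"
}}

```text
clock: 10.88
ee_pos: [0.4908, 0.1103, 0.0415]
orientation: [-0.022, 0.022, 0.707, -0.707]
wrist_force: [1.4, -0.1, -3.0]
width: 0.316
```

Run:
```python
from h import *
go(tcp((.565,.1055),-3.6,.041),-3.6);t=tipnow();print(t,proj("side",t));print(boxpose())
a=cv2.resize(read_camera("side")[130:250,270:400],None,fx=4,fy=4,interpolation=cv2.INTER_CUBIC)
cv2.imwrite('pics/i.png',cv2.cvtColor(a,cv2.COLOR_RGB2BGR))
```

```text
t 10.88 pos [0.4908 0.1103 0.0415] yaw -3.57 F [ 1.4 -0.1 -3. ] w 0.316 shift [1.391 0.012 0.003] turn y 0.003
[0.62053787 0.10222322 0.01449082] [[325.10353472 193.93060582]]
{('top',): (array([0.6517, 0.0979, 0.0046]), np.float64(0.088))}
```

View pics/i.png

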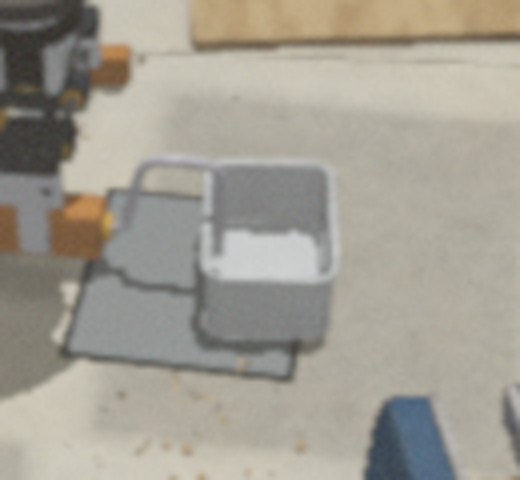

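The box is upright and coming onto the mat (nearly square to it), its rim at crop (200–340, 160–280). I'll finish the pull.

{"method": "drive_tool", "body": {
  "moves": "0 0.25 0 0.02 0 0 0; 0 0.5 0 0.05 0 0 0; 0 0.75 0 0.07 0 0 0; 0 1 0 0.09 0 0 0; 0 1.2 0 0.12 0 0 0"
}}

```text
clock: 11.75
ee_pos: [0.4425, 0.1085, 0.0415]
orientation: [-0.022, 0.022, 0.707, -0.707]
wrist_force: [1.6, 0.4, -1.5]
width: 0.317
```

{"method": "drive_tool", "body": {
  "moves": "0 0.12 0 0.02 0 0 0; 0 0.19 0 0.02 0 0 0; 0 0.19 0 0.02 0 0 0; 0 0 0 0 0 0 0; 0 -0.35 0 0 0 0 0"
}}

```text
clock: 12.38
ee_pos: [0.4579, 0.1076, 0.0414]
orientation: [-0.022, 0.022, 0.707, -0.707]
wrist_force: [0.5, -0.6, -2.2]
width: 0.314
```

Run:
```python
from h import *
go(tcp((.58,.100),-3.6,.041),-3.6);print(tipnow());print(boxpose())
a=cv2.resize(read_camera("side")[130:250,260:390],None,fx=4,fy=4,interpolation=cv2.INTER_CUBIC)
cv2.imwrite('pics/j.png',cv2.cvtColor(a,cv2.COLOR_RGB2BGR))
```

```text
t 12.38 pos [0.4579 0.1076 0.0414] yaw -3.56 F [ 0.5 -0.6 -2.2] w 0.314 shift [ 0.191  0.01  -0.001] turn y 0.004
[0.58762045 0.09956845 0.01437848]
{('top',): (array([0.5966, 0.1005, 0.1442]), np.float64(0.058)), ('side',): (array([0.5984, 0.1   , 0.1325]), np.float64(0.097)), ('top', 'side'): (array([0.597 , 0.1004, 0.1513]), np.float64(0.155))}
```

View pics/j.png

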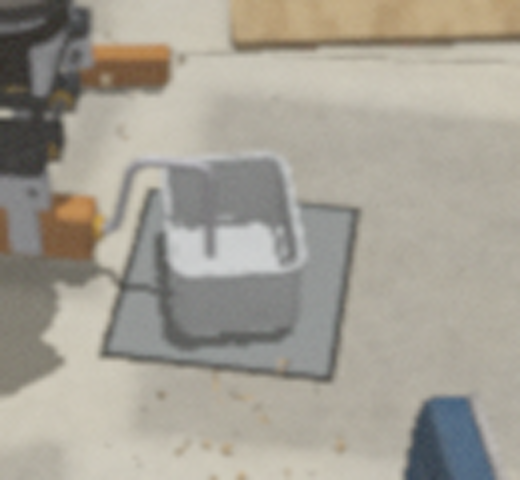

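The box stands upright on the mat, centre ≈ (0.597, 0.100) against the mat's (0.602, 0.095), turned about 12° from it. The tip is free of the walls at crop (210, 255). I'll lift it straight out.

{"method": "drive_tool", "body": {
  "moves": "0 0 -0.4 0 0 0 0; 0 0 -1 0 0 0 0; 0 0 -1.7 0 0 0 0; 0 0 -2.3 0 0 0 0; 0 0 -2.7 0 0 0 0"
}}

```text
clock: 13.25
ee_pos: [0.4573, 0.1077, 0.1514]
orientation: [-0.021, 0.023, 0.707, -0.707]
wrist_force: [0.2, -0.0, -2.6]
width: 0.321
```

Run:
```python
from h import *
go([.4764,-.174,.149],16.4);print(tipnow())
```

```text
t 13.25 pos [0.4573 0.1077 0.1514] yaw -3.57 F [ 0.2 -0.  -2.6] w 0.321 shift [-0.915  0.058  7.   ] turn y -1.997
[0.5871084  0.09964145 0.12462979]
```

{"method": "drive_tool", "body": {
  "moves": "0 -0.15 0 1 0 0 0; 0 -0.3 0 2 0 -0.5 0; 0 -0.45 0 3 0 -1 0; 0 -0.6 0 4 0 -1.5 0; 0 -0.75 0 5 0 -2 0"
}}

```text
clock: 13.88
ee_pos: [0.4744, -0.0951, 0.1499]
orientation: [0.102, -0.102, 0.7, -0.7]
wrist_force: [1.4, -0.6, -2.2]
width: 0.315
```

Run:
```python
from h import *
go([.4764,-.174,.149],16.4);print(tipnow())
```

```text
t 13.88 pos [ 0.4744 -0.0951  0.1499] yaw 16.59 F [ 1.4 -0.6 -2.2] w 0.315 shift [0.515 0.021 1.904] turn y 0.019
[ 0.59895982 -0.05798843  0.12287513]
```

{"method": "drive_tool", "body": {
  "moves": "0 0.26 0 0.95 0 0 0; 0 0.51 0.4 1.85 0 0 0; 0 0.51 1.2 1.85 0 0 0; 0 0.51 1.9 1.85 0 0 0; 0 0.51 2.4 1.85 0 0 0"
}}

```text
clock: 14.5
ee_pos: [0.4754, -0.1705, 0.0525]
orientation: [0.101, -0.101, 0.7, -0.7]
wrist_force: [0.0, 0.3, -2.4]
width: 0.318
```

Run:
```python
from h import *
go([.4764,-.174,.0295],16.4)
```

```text
t 14.5 pos [ 0.4754 -0.1705  0.0525] yaw 16.41 F [ 0.   0.3 -2.4] w 0.318 shift [-0.     0.576  0.092] turn y 0.001
```

{"method": "drive_tool", "body": {
  "moves": "0 0 0.2 0 0 0 0; 0 0 0.35 0 0 0 0; 0 0 0.45 0 0 0 0; 0 0 0.53 0 0 0 0; 0 0 0.55 0 0 0 0"
}}

```text
clock: 15.12
ee_pos: [0.4761, -0.1706, 0.0315]
orientation: [-0.101, 0.101, -0.7, 0.7]
wrist_force: [0.1, 0.3, -2.8]
width: 0.317
```

Run:
```python
from h import *
go([.4764,-.174,.0295],16.4)
```

```text
t 15.12 pos [ 0.4761 -0.1706  0.0315] yaw 16.42 F [ 0.1  0.3 -2.8] w 0.317 shift [0.016 0.05  0.083] turn y 0.002
```

{"method": "drive_tool", "body": {
  "moves": "0 0 0.03 0 0 0 0; 0 0 0.05 0 0 0 0; 0 0 0.06 0 0 0 0; 0 0 0.06 0 0 0 0; 0 0 0.06 0 0 0 0"
}}

```text
clock: 15.75
ee_pos: [0.476, -0.1707, 0.0294]
orientation: [-0.101, 0.101, -0.7, 0.7]
wrist_force: [-3.1, 0.3, 6.3]
width: 0.317
```

{"method": "drive_tool", "body": {
  "moves": "45 0 0 0 0 0 0; 60 0 0 0 0 0 0; 80 0 0 0 0 0 0; 100 0 0 0 0 0 0; 100 0 0 0 0 0 0"
}}

```text
clock: 16.38
ee_pos: [0.476, -0.1706, 0.029]
orientation: [0.101, -0.101, 0.7, -0.7]
wrist_force: [-0.0, 0.5, 0.3]
width: 0.813
```

{"method": "drive_tool", "body": {
  "moves": "100 0 0 0 0 0 0; 100 0 0 0 0 0 0; 100 0 0 0 0 0 0; 100 0 0 0 0 0 0; 100 0 0 0 0 0 0"
}}

```text
clock: 17.0
ee_pos: [0.476, -0.1707, 0.029]
orientation: [0.101, -0.101, 0.7, -0.7]
wrist_force: [-0.2, -0.6, -0.6]
width: 0.999
```

{"method": "drive_tool", "body": {
  "moves": "100 0 -0.5 0 0 0 0; 100 0 -1.2 0 0 0 0; 100 0 -2 0 0 0 0; 100 0 -3 0 0 0 0; 100 0 -4 0 0 0 0"
}}

```text
clock: 17.62
ee_pos: [0.4757, -0.1706, 0.1903]
orientation: [0.101, -0.101, 0.7, -0.7]
wrist_force: [0.3, 0.2, -0.2]
width: 1.003
```

{"method": "drive_tool", "body": {
  "moves": "100 0.5 0 1 0 0 0; 100 1 0 2 0 0 0; 100 1 0 3 0 0 0; 100 1 0 4 0 0 0; 100 1 0 4 0 0 0"
}}

```text
clock: 18.25
ee_pos: [0.4826, -0.3381, 0.1886]
orientation: [-0.1, 0.1, -0.7, 0.7]
wrist_force: [0.5, 1.8, 0.3]
width: 1.002
```

Run:
```python
from h import *
go([.4764,-.174,.0295],16.4)
print(boxpose())
for d in cut_out("top","mat")[:1]:
    ys,xs=np.nonzero(d["pixels"]);print(len(ys),cv2.minAreaRect(np.c_[xs,ys].astype(np.float32)))
    P=np.array([ray("top",p[::-1],0)[:2] for p in cv2.boxPoints(cv2.minAreaRect(np.c_[xs,ys].astype(np.float32)))]);print(P.round(3).tolist(),P.mean(0))
a=read_camera("side")[110:310,180:440]; b=read_camera("top")[120:270,240:440]
a=cv2.resize(a,(400,308));b=cv2.resize(b,(400,300));b=np.vstack([b,np.zeros((8,400,3),np.uint8)])
cv2.imwrite('pics/k.png',cv2.cvtColor(np.hstack([a,b]),cv2.COLOR_RGB2BGR))
```

```text
t 18.25 pos [ 0.4826 -0.3381  0.1886] yaw 16.23 F [0.5 1.8 0.3] w 1.002 shift [-1.001  3.975 -3.984] turn y -0.017
{('top',): (array([0.597 , 0.1006, 0.1544]), np.float64(0.061)), ('side',): (array([0.5982, 0.0999, 0.1436]), np.float64(0.05)), ('top', 'side'): (array([0.5978, 0.1005, 0.1545]), np.float64(0.116))}
2109 ((296.8858337402344, 195.9059295654297), (65.67158508300781, 58.791385650634766), 3.9451863765716553)
[[0.53, 0.192], [0.69, 0.178], [0.673, -0.001], [0.513, 0.014]] [0.60166956 0.09564243]
```

View pics/k.png

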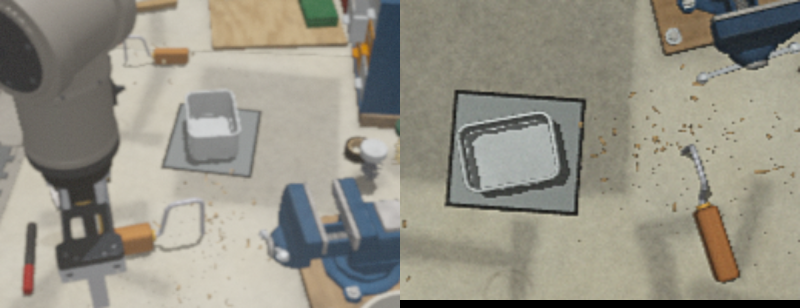

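The last picture shows the box upright and fully inside the mat's border, top crop (510, 153). The hook is standing on its handle at (717, 240), well clear, and the gripper is free. Handing in.

```bash
python3 -c "
from cell import *
print(close_job())"
```

```text
the job is handed in; nothing more can be done
None
```

I picked up the larger hook by its handle and lowered the tip into the box. With the tip I shifted the box left, dragged it toward the robot onto the mat, then lifted the hook out. The hook is back on its handle at about (0.476, -0.171), well clear of the box, and the job is handed in at about 18.5 s of the 58 s.

- **Box position:** the two cameras agree on a centre of about (0.598, 0.100), against the mat's (0.602, 0.096). That is about 6 mm off the middle. The box is upright and inside the mat's border.
- **Box angle:** the box ended turned about 13° relative to the mat. I left it, since the task asked only for position.
- **Forces:** the highest wrist reading I saw was about 7 N, when setting the hook down.
- **Contact:** I saw no sign of the gripper or arm touching the box. After release the gripper was clear of everything.
- **Check that failed:** during the drag the arm hid the box from one camera, so those positions came from the top view only, and one was a poor fit. The final check used both cameras.

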